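Set a dowel in the bench hook for sawing

ROBOT

A 6-joint arm with a two-finger parallel gripper is mounted at the origin on a cart in front of the work surface, level with it; the furniture and walls round the work are solid. World frame = base frame: x ahead of the robot, y to its left, z up, the work surface at z = 0. Lengths are in m, angles in rad, forces in N, time in s.
With the tool pointing down it reaches from about 0.3 to 0.75 m from the base axis. Payload 8.5 kg.
Tool frame: the origin (TCP) lies at the very end of the fingers, on their centre line; the grasp point (between the pads) lies arm.grip_point_offset behind it (arm.grip_point_offset is the distance from the TCP to the grasp point, in m); x points along the fingers, z is the direction in which the jaws open and shut, and the axes are right-handed (so a half turn about x gives the same grasp; the last joint's range is limited). The gripper opens to 85 mm and grips with 20 to 120 N. Pads are 22 mm wide; open, the fingers measure 114 mm over their backs; the gripper's body (76 mm by 85 mm) begins 54 mm behind the grasp point. The pads swing forward as they close: fully open they stand 13 mm farther back than shut.
Start: joints at [1.128, 0.381, 1.297, -0, 1.464, -0.215], TCP at [0.124, 0.536, 0.231] pointing down, gripper open.
Joint ranges: [-3.11, 3.11], [-0.89, 2.33], [0.22, 2.48], [-1.42, 4.56], [0.17, 2.85], [-2.88, 2.88]. Speed limits (rad/s): [2.39, 2.39, 3.14, 3.14, 3.14, 3.14].

INTERFACE

Orientations are given as a unit quaternion [w, x, y, z].
In Python, from station import arm gives the robot as it stands. The module is installed in compiled form; this text tells all that it offers.
- The arm moves only by the tool move_arm, never from a script. Its arguments are lists of equal length, an entry for each row: "xyz": the shift along the tool's x, y, z in mm, a list of three; "yaw": the turn about the tool's x in degrees; "fingers": the opening, from -1 (shut) to 1 (fully open). In form: {"xyz": [[tx, ty, tz], ...], "yaw": [yaw, ...], "fingers": [fingers, ...]}. A call has 1 to 10 rows; each row shifts and turns the pose as measured when the row begins, along the tool's axes as they then stand; what a row does not reach is not made up. A row lasts 1/12 s, in which the tool goes at most 41.7 mm and 7.16 degrees, less where a joint would pass 70% of its speed; a pose out of reach is approached as far as the arm can. A call is refused whole if a number of a shift passes 41.7 or a number of a turn 7.16, either way. A call with a gripper value outside its range is refused whole. The fingers move at their own pace and stop on an object; "squeeze" is the grip in N (left out, the last holds). Time passes only in rows, so rows that do not move let the fingers close. It gives the time, the measured TCP pose, the force and the opening at its end, in the units of the state.
- arm.read_state(): the state, without advancing time (a new reading comes with each control period).
- arm.snapshot(name): name is "side" or "top"; returns (picture, depth): 400x640x3 uint8, red, green, blue; 400x640 float32, m along the optical axis (not along the pixel's ray), 0 where there is no reading.
- arm.camera_info(name): a dict with "intrinsics" (3x3 intrinsics, pixels), "extrinsics" (4x4, takes a point from camera to world coordinates). Camera axes: x right, y up, looking along -z (the intrinsics and any distortion apply to the point x, -y, -z); pixel columns grow to the right and rows downward; lengths in m; the calibration is good to about 2 mm. A picture is of the moment at which its call begins. camera_info takes no time and is no camera call.
- arm.hand_in(): hands the job in, once; it reports no verdict.
The state is a dict: "time_s": time; "qpos": joint angles; "joint_velocities": joint speeds; "effort": joint torques, N m; "tcp_pos": TCP position; "eef_rot": TCP orientation; "force": force on the tool from outside, world axes, zero at the start; "ft_torque": the same for the moment, N m; "gripper_width": finger opening in m.
Only numpy, scipy, OpenCV 4.12 (cv2) and the standard library are available. Lean on these libraries where they do the work, as an engineer would, in place of code of your own. Each camera call takes 0.05 s, during which the arm holds its last target. There are 200 camera calls.

TASK

Get the thick dowel on the bench hook ready for sawing: pushing on its top with your fingertips, roll it over the narrow groove until it drops into the wide V-groove near the fence and stays there. Then push on its right-hand end to slide it along the groove until its left end butts against the stop block. Do not pinch the dowel or lift it off the bench hook, and leave the pencil, tape measure, cork block and beech offcut where they are.

Things in the scene. Friction and masses are not known exactly. Their poses are not given: they have to be found in the camera images.
- bench_hook: Bench hook (fixed): thick pale wooden board lying on the bench, its lip over the bench's front edge; 330 mm along x, 260 mm along y, its top face (bed) 32 mm above the bench. Origin: centre of the board's underside, on the bench top; axes parallel to the world's (x away from the robot, y to its left). Fence at the far end: x = +145 to +165 mm, top 54 mm above the bench, with a thin saw kerf.
- narrow_groove (a point): Middle of the narrow V-groove at bed level, 40 mm beyond the bench hook's origin; groove 10 mm wide, 3 mm deep, along y across the whole bed. The dowel must roll on over it (it dips there by less than 1 mm).
- groove_end (a point): Where the middle line of the wide V-groove meets the right-hand face of the stop block, at bed level (32 mm above the bench); 98 mm beyond and 105 mm left of the bench hook's origin. The wide groove runs along y across the whole bed, 30 mm wide, 8.7 mm deep, faces at 30 degrees. Stop block: 77 mm along x (30 mm before to 47 mm beyond this point), 25 mm along y, 25 mm high above the bed.
- dowel_center (a point): Centre of the loose dark wooden dowel, 38 mm diameter, 220 mm long, about 0.19 kg; its y axis runs along it. Starts on the flat bed before the narrow groove, roughly along y, its right end beyond the board's edge. Centre 51 mm above the bench on the bed, 45 mm in the wide groove. It rolls when its top is pushed, soon rests when let go, and slides along the groove when pushed on its end.
- pencil: Flat carpenter's pencil, 168 mm long, lying on the bed near the robot's edge. Origin at its underside. Leave alone.
- tape_measure: Tape measure, 75 x 101 x 37 mm, on the bench to the left of the bench hook. Origin at its underside. Leave alone.
- cork_block: Cork sanding block, 63 x 110 x 31 mm, on the bench behind the fence. Origin at its underside. Leave alone.
- block_beech: Beech offcut, 50 x 80 x 40 mm, on the bench to the right of the bench hook, near the bench's front edge. Origin at its underside. Leave alone.

How it is judged:
By the outcome, as a careful person would: the job done as asked, in the order asked, and still so for the second after the job is handed in, with the robot touching nothing.
It also fails if it takes over 64 s, if anything falls off the work surface, if the arm or the gripper's body presses on something with over 40 N, if the wrist force passes 120 N, or if a joint passes its speed limit or range.

## Working session

There is one attempt and no reset: what is moved stays moved. The work goes in short steps, Python scripts to look and compute and a tool call to move; the robot and the scene stay as the last step left them, time stands still between calls to the robot, and variables do not carry over. Pictures are saved under pics/ and viewed, about 8 in all and at most 12, crops included, and the job is handed in when it is done.

Besides the shell and the picture viewer there is one more tool, called after "Request:" in YAML: its name, and indented under it one key for each argument. move_arm: Moves the arm, as the interface text tells. Its arguments: {"type":"object","properties":{"xyz":{"type":"array","items":{"type":"array","items":{"type":"number"}}},"yaw":{"type":"array","items":{"type":"number"}},"fingers":{"type":"array","items":{"type":"number"}},"squeeze":{"type":"number"}},"required":["xyz","yaw","fingers"]}

```bash
mkdir -p pics; cat > h.py <<'E'
import numpy as np,cv2
from station import arm
def snap(n,f=None):
    p,d=arm.snapshot(n)
    if f: cv2.imwrite('pics/'+f,p[:,:,::-1])
    return p,d
def ray(n,u,v):
    c=arm.camera_info(n);K=np.array(c['intrinsics']);E=np.array(c['extrinsics'])
    q=np.linalg.inv(K)@[u,v,1]; return E[:3,3],E[:3,:3]@[q[0],-q[1],-q[2]]
def onplane(n,u,v,z):
    o,r=ray(n,u,v); return o+r*(z-o[2])/r[2]
def cloud(n,d):
    c=arm.camera_info(n);K=np.array(c['intrinsics']);E=np.array(c['extrinsics'])
    v,u=np.mgrid[:400,:640]; x=(u-K[0,2])/K[0,0]*d; y=(v-K[1,2])/K[1,1]*d
    return np.stack([x,-y,-d],-1)@E[:3,:3].T+E[:3,3]
E
python3 - <<'E'
from h import *
for n in('side','top'):
    print(arm.camera_info(n)); p,d=snap(n,n+'0.png'); print((d>0).mean())
print(arm.read_state(),arm.grip_point_offset)
a=cv2.imread('pics/side0.png');b=cv2.imread('pics/top0.png')
E
```

```text
{'intrinsics': array([[457.2229745 ,   0.        , 316.64883668],
       [  0.        , 457.2229745 , 201.43277444],
       [  0.        ,   0.        ,   1.        ]]), 'extrinsics': array([[ 0.98796209,  0.07930521, -0.13282166,  0.37303665],
       [-0.15435885,  0.56204697, -0.81257403, -0.81257453],
       [ 0.01021065,  0.82329453,  0.56752256,  0.68100443],
       [ 0.        ,  0.        ,  0.        ,  1.        ]])}
0.99585546875
{'intrinsics': array([[379.78724865,   0.        , 318.12059157],
       [  0.        , 379.78724865, 191.51994637],
       [  0.        ,   0.        ,   1.        ]]), 'extrinsics': array([[-0.02654832,  0.99821656, -0.05346861,  0.49701102],
       [-0.99946989, -0.02751393, -0.01740489,  0.04148085],
       [-0.01884498,  0.05297819,  0.99841784,  0.93358299],
       [ 0.        ,  0.        ,  0.        ,  1.        ]])}
0.9958515625
{'time_s': 0.1, 'qpos': array([ 1.12770083e+00,  3.81142532e-01,  1.29814530e+00, -2.22719999e-05,
        1.46357556e+00, -2.15240352e-01]), 'joint_velocities': array([ 0.0005431 , -0.00154403, -0.00126766,  0.0004856 ,  0.00064119,
       -0.00048241]), 'effort': array([ 4.16705880e-03, -4.49217868e+01, -2.31655902e+01, -2.25147660e-04,
        3.69691697e-03,  1.03735755e-05]), 'tcp_pos': array([0.12410549, 0.53555956, 0.23077942]), 'eef_rot': array([ 0.55319876, -0.44012353,  0.55399851,  0.43971361]), 'force': array([-0.384307  , -0.52405003,  0.42766274]), 'ft_torque': array([-0.00296089, -0.03946351,  0.01456771]), 'gripper_width': 0.08539885546436547} 0.0187
```

View pics/side0.png

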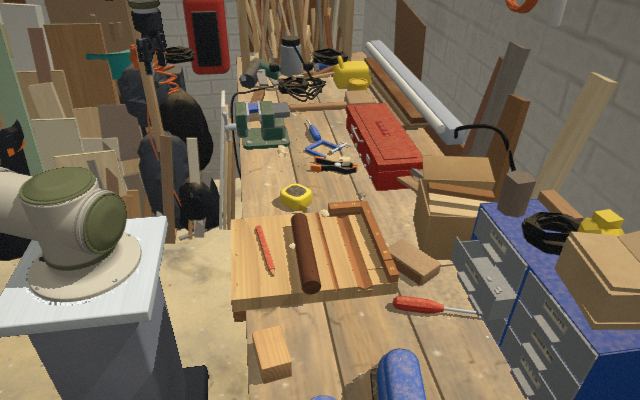

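View pics/top0.png

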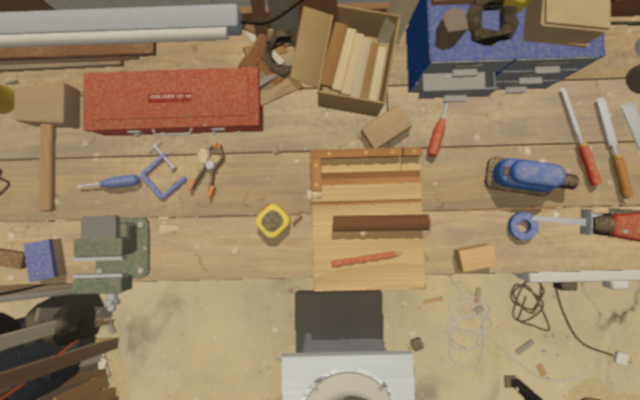

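The side view shows the dowel at (294–320, 213–292) between the pencil and the grooves. The top view shows it at (333–428, 223), with the fence at v≈153 and the stop block at (317, 173). Next I'll measure these from the depth and masks.

```bash
python3 - <<'E'
from h import *
for n,box in(('top',(305,140,440,300)),('side',(225,195,400,325))):
    p,d=snap(n); P=cloud(n,d); hsv=cv2.cvtColor(p,cv2.COLOR_RGB2HSV)
    m=np.zeros((400,640),bool); m[box[1]:box[3],box[0]:box[2]]=1
    dk=m&(hsv[...,2]<105)&(P[...,2]>.025)&(P[...,2]<.09)
    k,l,s,c=cv2.connectedComponentsWithStats(dk.astype(np.uint8)); i=1+s[1:,4].argmax()
    q=P[l==i]; print(n,'dowel px',s[i]); 
    zt=np.percentile(q[:,2],95); r=q[q[:,2]>zt-.008]
    print('top z',zt,'y range',np.percentile(r[:,1],[0.5,99.5]))
    w=r[:,1]; print('x=a+b*y',np.polyfit(w,r[:,0],1),'mean',r.mean(0), 'xrange all',np.percentile(q[:,0],[1,99]))
    B=P[m&(P[...,2]>.02)&(P[...,2]<.09)]
    print('board ext',np.percentile(B,[.2,1,50,99,99.8],axis=0).round(4).tolist())
    F=P[m&(P[...,2]>.048)&(P[...,2]<.062)&~dk]; F=F[F[:,0]>q[:,0].max()+.01]
    print('high nondark',len(F),np.percentile(F,[1,50,99],axis=0).round(4).tolist())
    bed=P[m&(abs(P[...,2]-.032)<.006)]; print('bed z',np.median(bed[:,2]))
    # depth profile along x at row strip y~-0.03 of board centre
    if n=='top':
      for u in(350,400):
        print([(v,*P[v,u,[0,2]].round(3).tolist()) for v in range(145,296,3)])
      print([(u,*P[172,u].round(3).tolist()) for u in range(306,345,3)])
E
```

```text
top dowel px [334 224  95   7 323]
top z 0.06882016959943446 y range [-0.18974179  0.0219089 ]
x=a+b*y [0.00477336 0.456233  ] mean [ 0.45580835 -0.08896188  0.06511436] xrange all [0.44989474 0.46059599]
board ext [[0.3136, -0.2303, 0.0215], [0.3163, -0.1906, 0.0237], [0.4802, -0.0593, 0.0324], [0.6492, 0.0714, 0.0705], [0.6624, 0.0767, 0.0718]]
high nondark 1488 [[0.483, -0.1829, 0.0499], [0.6269, -0.0221, 0.055], [0.6424, 0.0724, 0.0615]]
bed z 0.03194269555079832
[(145, 0.66, 0.001), (148, 0.653, 0.0), (151, 0.636, 0.055), (154, 0.629, 0.056), (157, 0.622, 0.054), (160, 0.618, 0.033), (163, 0.611, 0.033), (166, 0.604, 0.034), (169, 0.597, 0.033), (172, 0.59, 0.029), (175, 0.583, 0.027), (178, 0.576, 0.022), (181, 0.569, 0.027), (184, 0.561, 0.034), (187, 0.554, 0.031), (190, 0.547, 0.033), (193, 0.54, 0.034), (196, 0.533, 0.033), (199, 0.525, 0.032), (202, 0.518, 0.03), (205, 0.511, 0.032), (208, 0.504, 0.033), (211, 0.497, 0.029), (214, 0.49, 0.033), (217, 0.483, 0.062), (220, 0.477, 0.069), (223, 0.47, 0.072), (226, 0.463, 0.069), (229, 0.456, 0.064), (232, 0.447, 0.03), (235, 
[... 1628 characters left out ...]
59), (321, 0.589, 0.049, 0.055), (324, 0.592, 0.042, 0.03), (327, 0.591, 0.035, 0.034), (330, 0.591, 0.028, 0.032), (333, 0.591, 0.021, 0.032), (336, 0.591, 0.013, 0.03), (339, 0.59, 0.006, 0.034), (342, 0.59, -0.001, 0.032)]
side dowel px [291 214  30  81 796]
top z 0.06914668068984225 y range [-0.19525516  0.02044668]
x=a+b*y [-0.01008154  0.45675558] mean [ 0.45780467 -0.10406094  0.06602139] xrange all [0.44744844 0.48141107]
board ext [[0.3129, -0.2201, 0.0203], [0.3152, -0.194, 0.0214], [0.4767, -0.084, 0.0318], [0.6589, 0.1367, 0.0695], [0.6739, 0.1518, 0.0708]]
high nondark 847 [[0.5476, -0.1839, 0.0513], [0.6283, -0.0362, 0.0543], [0.6409, 0.0725, 0.0583]]
bed z 0.031479082364350264
```

```bash
cat >> h.py <<'E'
from scipy.spatial.transform import Rotation as R
def st():
    s=arm.read_state(); q=s['eef_rot']; M=R.from_quat([q[1],q[2],q[3],q[0]]).as_matrix(); return s,M
def to(x,y,z):
    s,M=st(); print('t',s['time_s'],'tcp',s['tcp_pos'].round(4),'F',np.round(s['force'],1),'w',round(float(s['gripper_width']),4))
    print('tool axes cols\n',M.round(3)); print('shift mm',(M.T@(np.array([x,y,z])-s['tcp_pos'])*1000).round(1),'zdeg',np.degrees(np.arctan2(M[1,2],M[0,2])).round(1))
E
python3 -c "
from h import *
to(.44,-.087,.14)"
```

```text
t 0.2 tcp [0.1241 0.5356 0.231 ] F [-0.2  0.4 -0.3] w 0.0853
tool axes cols
 [[-0.    -0.974  0.226]
 [-0.001  0.226  0.974]
 [-1.     0.    -0.001]]
shift mm [  91.3 -448.3 -535.2] zdeg 76.9
```

Request:
move_arm:
  xyz:
    - [0,0,0]
    - [0,0,0]
    - [0,-20,-36]
    - [0,-20,-36]
    - [0,-20,-36]
    - [0,-20,-36]
    - [0,-20,-36]
    - [0,-20,-36]
    - [0,-20,-36]
    - [0,-20,-36]
  yaw: [-6.5,-6.5,0,0,0,0,0,0,0,0]
  fingers: [0.2,0.2,0.2,0.2,0.2,0.2,0.2,0.2,0.2,0.2]

```text
time_s: 1.03
tcp_pos: [0.2862, 0.2471, 0.2283]
eef_rot: [0.493, -0.506, 0.495, 0.506]
force: [1.6, 0.8, 0.2]
gripper_width: 0.0515
```

```bash
python3 -c "
from h import *
to(.44,-.087,.12)"
```

```text
t 1.0333 tcp [0.2862 0.2471 0.2283] F [1.6 0.8 0.2] w 0.0515
tool axes cols
 [[-0.002 -1.    -0.024]
 [-0.002 -0.024  1.   ]
 [-1.     0.002 -0.002]]
shift mm [ 108.7 -146.  -337.5] zdeg 91.4
```

Request:
move_arm:
  xyz:
    - [0,-15,-35]
    - [0,-15,-35]
    - [0,-15,-35]
    - [5,-15,-35]
    - [15,-15,-35]
    - [15,-15,-35]
    - [15,-15,-35]
    - [15,-15,-35]
    - [15,-15,-35]
    - [15,-10,-20]
  yaw: [1.4,0,0,0,0,0,0,0,0,0]
  fingers: [0.2,0.2,0.2,0.2,0.2,0.2,0.2,0.2,0.2,0.2]

```text
time_s: 1.87
tcp_pos: [0.4353, -0.1044, 0.1366]
eef_rot: [0.503, -0.502, 0.5, 0.495]
force: [0.7, 0.8, 0.3]
gripper_width: 0.0513
```

```bash
python3 -c "
from h import *
to(.455,-.087,.072)
snap('side','side1.png')"
```

```text
t 1.8667 tcp [ 0.4353 -0.1044  0.1366] F [0.7 0.8 0.3] w 0.0513
tool axes cols
 [[ 0.011 -1.     0.006]
 [-0.004  0.006  1.   ]
 [-1.    -0.011 -0.004]]
shift mm [ 64.8 -18.9  17.8] zdeg 89.6
```

View pics/side1.png

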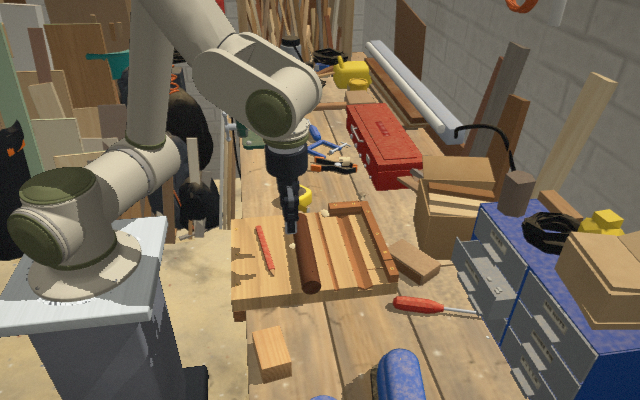

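The gripper is above and just behind the dowel, at (291, 220), with the jaws along it. I'll lower it until it touches.

Request:
move_arm:
  xyz:
    - [10,-7,6]
    - [20,-7,6]
    - [20,-6,5]
    - [12,0,0]
    - [2,0,0]
    - [0,0,0]
  yaw: [0,0,0,0,0,0]
  fingers: [0.2,0.2,0.2,0.2,0.2,0.2]

```text
time_s: 2.42
tcp_pos: [0.4586, -0.0928, 0.0664]
eef_rot: [0.505, -0.499, 0.502, 0.493]
force: [-1.0, -0.4, 9.9]
gripper_width: 0.0513
```

```bash
python3 -c "
from h import *
to(.458,-.087,.070)"
```

```text
t 2.4167 tcp [ 0.4586 -0.0928  0.0664] F [-1.  -0.4  9.9] w 0.0513
tool axes cols
 [[ 0.008 -1.     0.014]
 [-0.004  0.014  1.   ]
 [-1.    -0.008 -0.004]]
shift mm [-3.6  0.6  5.8] zdeg 89.2
```

Request:
move_arm:
  xyz:
    - [0,-8,0]
    - [0,-8,0]
    - [0,-8,0]
  yaw: [0,0,0]
  fingers: [0.2,0.2,0.2]

```text
time_s: 2.67
tcp_pos: [0.4832, -0.0934, 0.0684]
eef_rot: [0.505, -0.5, 0.502, 0.493]
force: [-0.0, -0.6, -0.5]
gripper_width: 0.0507
```

```bash
cat >> h.py <<'E'
def dow():
    for n,box in(('top',(305,140,440,235)),('side',(290,205,400,300))):
        p,d=snap(n); P=cloud(n,d); hsv=cv2.cvtColor(p,cv2.COLOR_RGB2HSV)
        m=np.zeros((400,640),bool); m[box[1]:box[3],box[0]:box[2]]=1
        dk=m&(hsv[...,2]<105)&(hsv[...,1]>80)&((hsv[...,0]<16)|(hsv[...,0]>170))&(P[...,2]>.03)&(P[...,2]<.078)&(P[...,0]>.43)&(P[...,0]<.615)
        k,l,s,c=cv2.connectedComponentsWithStats(dk.astype(np.uint8)); 
        q=P[np.isin(l,1+np.where(s[1:,4]>25)[0])]; 
        a=q[:,1]<-.14; b=q[:,1]>-.03
        f=lambda g:np.percentile(g,[2,50,98],axis=0)[:,[0,2]].round(3).tolist() if len(g)>5 else len(g)
        print(n,'y',np.percentile(q[:,1],[.5,99.5]).round(4),'right x,z',f(q[a]),'left',f(q[b]))
E
python3 -c "
from h import *
dow();to(.458,-.087,.070)"
```

```text
top y [-0.0412  0.0225] right x,z 0 left [[0.463, 0.058], [0.468, 0.065], [0.471, 0.069]]
side y [-0.1963  0.0531] right x,z [[0.46, 0.036], [0.471, 0.06], [0.494, 0.07]] left [[0.462, 0.033], [0.561, 0.05], [0.613, 0.069]]
t 2.7667 tcp [ 0.4839 -0.0935  0.0682] F [ 0.1 -0.3  0. ] w 0.0515
tool axes cols
 [[ 0.01  -1.     0.014]
 [-0.005  0.014  1.   ]
 [-1.    -0.01  -0.005]]
shift mm [-2.1 26.   6.1] zdeg 89.2
```

Request:
move_arm:
  xyz:
    - [2,-6,1]
    - [1,-8,1]
    - [0,-8,0]
    - [-15,0,0]
    - [-5,10,2]
    - [0,0,0]
  yaw: [0.8,0,0,0,0,0]
  fingers: [0.2,0.2,0.2,0.2,0.2,0.2]

```text
time_s: 3.27
tcp_pos: [0.4977, -0.0894, 0.0857]
eef_rot: [0.509, -0.496, 0.506, 0.488]
force: [-0.4, -0.2, -1.1]
gripper_width: 0.0509
```

```bash
python3 -c "
from h import *
dow();to(.458,-.087,.070)"
```

```text
top y [-0.0406  0.022 ] right x,z 0 left [[0.481, 0.06], [0.485, 0.066], [0.489, 0.069]]
side y [-0.1963  0.0527] right x,z [[0.475, 0.036], [0.486, 0.059], [0.51, 0.069]] left [[0.477, 0.034], [0.56, 0.051], [0.612, 0.07]]
t 3.3667 tcp [ 0.4987 -0.0899  0.0854] F [ 0.1 -0.3  0.4] w 0.051
tool axes cols
 [[ 0.011 -0.999  0.031]
 [-0.006  0.031  1.   ]
 [-1.    -0.011 -0.005]]
shift mm [14.9 40.9  1.7] zdeg 88.2
```

Request:
move_arm:
  xyz:
    - [0,14,2]
    - [10,0,1]
    - [8,0,0]
    - [2,-2,0]
    - [1,-8,0]
    - [1,-8,0]
    - [1,-8,0]
    - [1,-8,0]
    - [0,-8,0]
    - [0,0,0]
  yaw: [-1.8,0,0,0,0,0,0,0,0,0]
  fingers: [0.2,0.2,0.2,0.2,0.2,0.2,0.2,0.2,0.2,0.2]

```text
time_s: 4.2
tcp_pos: [0.5338, -0.0873, 0.0663]
eef_rot: [-0.505, 0.508, -0.496, -0.49]
force: [0.4, 0.3, -0.1]
gripper_width: 0.051
```

```bash
python3 -c "
from h import *
dow();to(.458,-.087,.070)"
```

```text
top y [-0.0356  0.0236] right x,z 0 left [[0.501, 0.058], [0.508, 0.066], [0.514, 0.07]]
side y [-0.1966  0.0517] right x,z [[0.496, 0.036], [0.508, 0.06], [0.53, 0.07]] left [[0.498, 0.034], [0.512, 0.059], [0.614, 0.069]]
t 4.3 tcp [ 0.5323 -0.087   0.0659] F [ 0.8  0.2 -0.7] w 0.0509
tool axes cols
 [[ 0.026 -1.     0.002]
 [-0.008  0.002  1.   ]
 [-1.    -0.026 -0.008]]
shift mm [-6.  74.1 -0.2] zdeg 89.9
```

Request:
move_arm:
  xyz:
    - [-18,0,0]
    - [0,14,0]
    - [0,14,0]
    - [9,0,0]
    - [9,0,0]
    - [1,-4,0]
    - [1,-8,0]
    - [1,-8,0]
    - [1,-8,0]
    - [1,-8,0]
  yaw: [0,0,0,0,0,0,0,0,0,0]
  fingers: [0.2,0.2,0.2,0.2,0.2,0.2,0.2,0.2,0.2,0.2]

```text
time_s: 5.13
tcp_pos: [0.5418, -0.0872, 0.0668]
eef_rot: [-0.507, 0.51, -0.495, -0.488]
force: [-0.8, 0.9, 15.2]
gripper_width: 0.0515
```

Request:
move_arm:
  xyz:
    - [0,-8,0]
    - [0,-4,0]
  yaw: [0,0]
  fingers: [0.2,0.2]

```text
time_s: 5.3
tcp_pos: [0.5565, -0.0874, 0.0668]
eef_rot: [-0.508, 0.511, -0.494, -0.487]
force: [0.0, -0.5, 2.8]
gripper_width: 0.0512
```

```bash
python3 -c "
from h import *
dow();to(.458,-.087,.070)"
```

```text
top y [-0.0341  0.0228] right x,z 0 left [[0.531, 0.06], [0.538, 0.067], [0.549, 0.072]]
side y [-0.1968  0.0515] right x,z [[0.526, 0.035], [0.537, 0.061], [0.56, 0.07]] left [[0.527, 0.049], [0.536, 0.065], [0.555, 0.071]]
t 5.4 tcp [ 0.556  -0.0873  0.0666] F [0.2 0.9 5.6] w 0.0511
tool axes cols
 [[ 0.037 -0.999  0.004]
 [-0.01   0.004  1.   ]
 [-0.999 -0.037 -0.01 ]]
shift mm [-7.  97.8 -0.1] zdeg 89.8
```

Request:
move_arm:
  xyz:
    - [-18,0,0]
    - [0,11,0]
    - [0,11,0]
    - [9,0,0]
    - [9,0,0]
    - [1,-4,0]
    - [1,-8,0]
    - [1,-8,0]
    - [1,-8,0]
    - [0,-8,0]
  yaw: [0,0,0,0,0,0,0,0,0,0]
  fingers: [0.2,0.2,0.2,0.2,0.2,0.2,0.2,0.2,0.2,0.2]

```text
time_s: 6.23
tcp_pos: [0.5761, -0.0873, 0.0669]
eef_rot: [-0.512, 0.514, -0.491, -0.482]
force: [-0.3, 0.8, 0.6]
gripper_width: 0.051
```

```bash
python3 -c "
from h import *
dow();to(.458,-.087,.070)"
```

```text
top y [-0.0349  0.0223] right x,z 0 left [[0.548, 0.057], [0.554, 0.065], [0.575, 0.071]]
side y [-0.1966  0.0529] right x,z [[0.549, 0.034], [0.559, 0.056], [0.583, 0.067]] left [[0.545, 0.036], [0.557, 0.056], [0.58, 0.067]]
t 6.3333 tcp [ 0.5758 -0.0874  0.0661] F [-0.1 -0.4 -0.4] w 0.0512
tool axes cols
 [[ 0.052 -0.999  0.006]
 [-0.011  0.005  1.   ]
 [-0.999 -0.052 -0.011]]
shift mm [-10.1 117.5  -0.4] zdeg 89.7
```

Request:
move_arm:
  xyz:
    - [-20,0,0]
    - [-20,0,0]
    - [-20,0,0]
    - [0,0,0]
  yaw: [0,0,0,0]
  fingers: [-1,-1,-1,-1]

```text
time_s: 6.67
tcp_pos: [0.5697, -0.0861, 0.1206]
eef_rot: [-0.509, 0.51, -0.493, -0.487]
force: [0.8, 0.2, 0.6]
gripper_width: 0.0032
```

```bash
python3 -c "
from h import *
dow();to(.576,-.24,.12)
p,_=snap('side');cv2.imwrite('pics/side2.png',cv2.resize(p[180:330,220:440,::-1],None,fx=3,fy=3))"
```

```text
top y [-0.0403  0.024 ] right x,z 0 left [[0.559, 0.053], [0.566, 0.06], [0.573, 0.066]]
side y [-0.1971  0.052 ] right x,z [[0.556, 0.032], [0.566, 0.054], [0.59, 0.064]] left [[0.546, 0.035], [0.563, 0.054], [0.585, 0.064]]
t 6.7667 tcp [ 0.5684 -0.0857  0.1176] F [-0.5 -0.2  0.2] w -0.0004
tool axes cols
 [[ 0.034 -0.999  0.006]
 [-0.005  0.006  1.   ]
 [-0.999 -0.034 -0.005]]
shift mm [  -1.4   -8.5 -154.3] zdeg 89.7
```

View pics/side2.png

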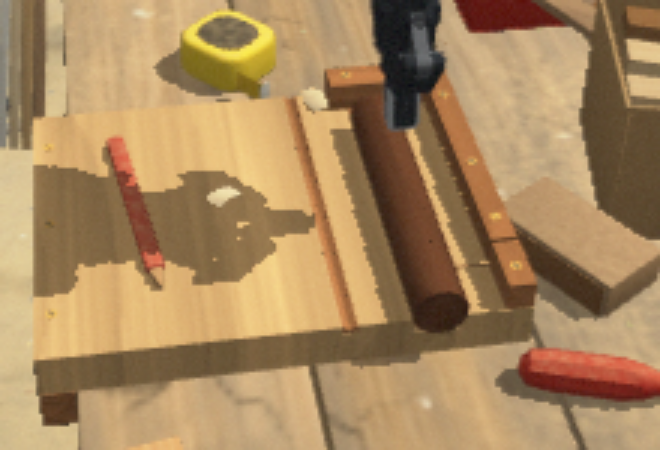

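The dowel is seated in the wide groove: its right end is at (440, 305) in the crop, its top is at 0.064 m, and it lies parallel to the fence. Next I'll push on its right end.

Request:
move_arm:
  xyz:
    - [0,-4,-30]
    - [0,-4,-30]
    - [0,0,-30]
    - [0,0,-30]
    - [0,0,-30]
    - [0,0,0]
    - [20,0,0]
    - [20,0,0]
    - [20,0,0]
    - [10,0,0]
  yaw: [0,0,0,0,0,0,0,0,0,0]
  fingers: [-1,-1,-1,-1,-1,-1,-1,-1,-1,-1]

```text
time_s: 7.65
tcp_pos: [0.5719, -0.2395, 0.0308]
eef_rot: [0.507, -0.501, 0.496, 0.496]
force: [0.3, 0.4, -0.2]
gripper_width: 0.0006
```

```bash
python3 -c "
from h import *
to(.576,-.215,.043)"
```

```text
t 7.65 tcp [ 0.5719 -0.2395  0.0308] F [ 0.3  0.4 -0.2] w 0.0006
tool axes cols
 [[ 0.016 -1.     0.006]
 [ 0.005  0.006  1.   ]
 [-1.    -0.016  0.005]]
shift mm [-12.   -4.2  24.6] zdeg 89.7
```

Request:
move_arm:
  xyz:
    - [-12,-4,0]
    - [-3,0,0]
    - [0,0,8]
    - [0,0,6]
    - [0,0,4]
    - [0,0,4]
  yaw: [0,0,0,0,0,0]
  fingers: [-1,-1,-1,-1,-1,-1]

```text
time_s: 8.15
tcp_pos: [0.5728, -0.2126, 0.0397]
eef_rot: [0.506, -0.497, 0.497, 0.5]
force: [-0.3, -0.1, -0.8]
gripper_width: -0.0
```

```bash
python3 -c "
from h import *
to(.576,-.185,.043);dow()
p,_=snap('side');cv2.imwrite('pics/side3.png',cv2.resize(p[180:330,220:440,::-1],None,fx=3,fy=3))"
```

```text
t 8.15 tcp [ 0.5728 -0.2126  0.0397] F [-0.3 -0.1 -0.8] w -0.0
tool axes cols
 [[ 0.006 -1.     0.005]
 [ 0.012  0.005  1.   ]
 [-1.    -0.006  0.012]]
shift mm [-2.9 -3.  27.7] zdeg 89.7
top y [-0.1844  0.0235] right x,z [[0.558, 0.05], [0.566, 0.06], [0.59, 0.064]] left [[0.559, 0.053], [0.566, 0.061], [0.573, 0.066]]
side y [-0.1968  0.0545] right x,z [[0.556, 0.038], [0.56, 0.056], [0.568, 0.063]] left [[0.545, 0.036], [0.562, 0.054], [0.575, 0.065]]
```

View pics/side3.png

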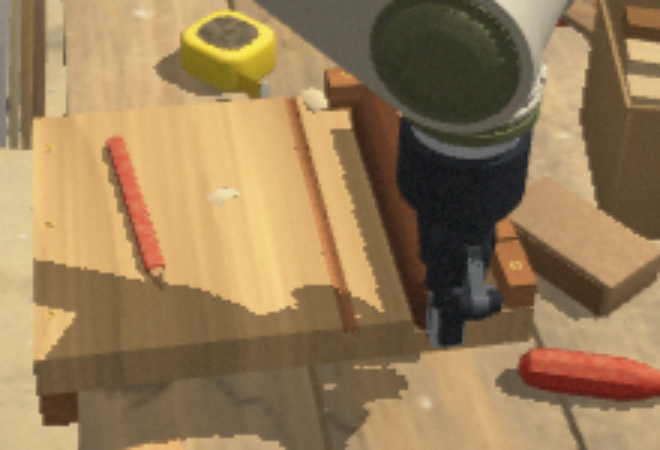

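The fingertip (445, 325) stands at the dowel's right end. I'll push in small steps and watch the force.

Request:
move_arm:
  xyz:
    - [-3,-3,3]
    - [0,0,4]
    - [0,0,4]
    - [0,0,4]
    - [0,0,4]
  yaw: [0,0,0,0,0]
  fingers: [-1,-1,-1,-1,-1]

```text
time_s: 8.72
tcp_pos: [0.5768, -0.1946, 0.0439]
eef_rot: [0.506, -0.498, 0.497, 0.499]
force: [0.7, -1.7, -1.1]
gripper_width: 0.0
```

Request:
move_arm:
  xyz:
    - [0,0,3]
    - [0,0,2]
  yaw: [0,0]
  fingers: [-1,-1]

```text
time_s: 8.88
tcp_pos: [0.5768, -0.1886, 0.0439]
eef_rot: [0.506, -0.498, 0.497, 0.499]
force: [0.4, -0.8, -0.8]
gripper_width: 0.0001
```

```bash
python3 -c "
from h import *
to(.576,-.185,.043);dow()"
```

```text
t 8.8833 tcp [ 0.5768 -0.1886  0.0439] F [ 0.4 -0.8 -0.8] w 0.0001
tool axes cols
 [[ 0.008 -1.     0.006]
 [ 0.009  0.006  1.   ]
 [-1.    -0.008  0.009]]
shift mm [1.  0.8 3.6] zdeg 89.6
top y [-0.1552  0.0425] right x,z [[0.558, 0.05], [0.567, 0.061], [0.59, 0.067]] left [[0.559, 0.052], [0.566, 0.061], [0.573, 0.066]]
side y [-0.1771  0.0536] right x,z [[0.556, 0.031], [0.562, 0.055], [0.569, 0.064]] left [[0.545, 0.036], [0.561, 0.057], [0.573, 0.064]]
```

Moved 20 mm; about 5 mm are left, so I'll keep pushing until the force rises.

Request:
move_arm:
  xyz:
    - [0,0,2]
    - [0,0,2]
  yaw: [0,0]
  fingers: [-1,-1]

```text
time_s: 9.15
tcp_pos: [0.5768, -0.1848, 0.0439]
eef_rot: [0.506, -0.498, 0.497, 0.499]
force: [-0.5, -1.2, -0.7]
gripper_width: 0.0001
```

Request:
move_arm:
  xyz:
    - [0,0,2]
  yaw: [0]
  fingers: [-1]

```text
time_s: 9.23
tcp_pos: [0.577, -0.1836, 0.0441]
eef_rot: [0.506, -0.499, 0.498, 0.498]
force: [-0.4, -13.6, 0.1]
gripper_width: 0.0001
```

Request:
move_arm:
  xyz:
    - [0,0,1]
  yaw: [0]
  fingers: [-1]

```text
time_s: 9.32
tcp_pos: [0.5773, -0.1838, 0.0443]
eef_rot: [0.505, -0.5, 0.498, 0.497]
force: [-0.3, -7.4, -0.3]
gripper_width: -0.0001
```

The force jumped to 13.6 N and the travel stopped, so the dowel has butted against the stop. I'll back away and check.

Request:
move_arm:
  xyz:
    - [0,0,-10]
    - [0,0,-20]
    - [0,0,-20]
    - [-30,0,-10]
    - [-30,0,0]
    - [-30,0,0]
    - [-30,0,-20]
    - [0,0,-30]
    - [0,0,-30]
    - [0,0,0]
  yaw: [0,0,0,0,0,0,0,0,0,0]
  fingers: [-1,-1,-1,-1,-1,-1,-1,-1,-1,-1]

```text
time_s: 10.15
tcp_pos: [0.5739, -0.3312, 0.1686]
eef_rot: [0.505, -0.498, 0.497, 0.5]
force: [0.0, -0.0, -1.2]
gripper_width: 0.0002
```

```bash
python3 -c "
from h import *
to(.576,-.185,.043);dow()
p,_=snap('side');q,_=snap('top')
a=cv2.resize(p[190:330,220:420,::-1],(800,560));cv2.imwrite('pics/s4.png',a)
cv2.imwrite('pics/t4.png',cv2.resize(q[135:300,250:500,::-1],None,fx=3,fy=3,interpolation=cv2.INTER_CUBIC))"
```

```text
t 10.15 tcp [ 0.5739 -0.3312  0.1686] F [ 0.  -0.  -1.2] w 0.0002
tool axes cols
 [[ 0.007 -1.     0.004]
 [ 0.01   0.004  1.   ]
 [-1.    -0.007  0.01 ]]
shift mm [127.   -0.6 144.9] zdeg 89.8
top y [-0.1662  0.0449] right x,z [[0.558, 0.05], [0.564, 0.059], [0.569, 0.064]] left [[0.559, 0.052], [0.565, 0.061], [0.571, 0.065]]
side y [-0.1728  0.0528] right x,z [[0.556, 0.031], [0.568, 0.051], [0.59, 0.063]] left [[0.546, 0.034], [0.563, 0.055], [0.612, 0.065]]
```

View pics/s4.png

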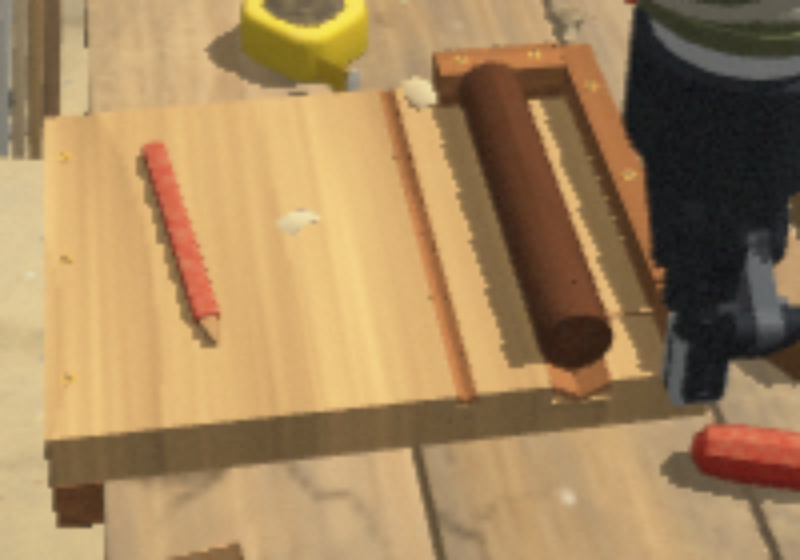

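View pics/t4.png

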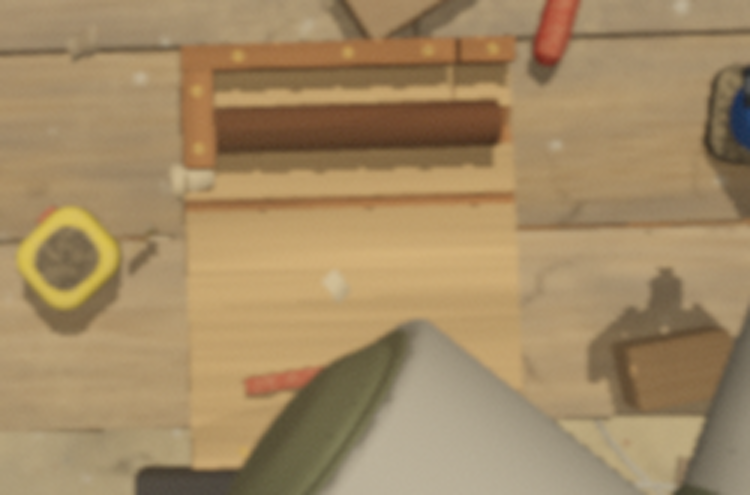

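The dowel lies in the wide groove, and its left end touches the stop block: (490, 75) in the side crop and (215, 125) in the top crop, with no gap. Its right end is inside the board's edge, the other items look undisturbed, and the robot is clear.

```bash
python3 -c "
from h import *
print(arm.hand_in())"
```

```text
the job is handed in; nothing more can be done
None
```

The dowel is in the wide V-groove with its left end against the stop block, and I've handed the job in at about 10 s of the 64 s allowed.

**Rolling:** I pushed on the dowel's top with the fingertips in short strokes. It rolled over the narrow groove and dropped into the wide one, where its top measured 0.064 m, as expected for a seated dowel. The jaws lay along the dowel throughout, so it was never pinched or lifted.

**Sliding:** I pushed the right-hand end about 24 mm with the closed fingers. At the stop, the force rose from about 1 N to 13.6 N and the dowel moved no further.

**Last checks:** Both camera views show no gap at the stop, and the left end measures y ≈ 0.045 m against an estimated 0.047 m for the stop face. The 2 mm difference is within the calibration error. The pencil, tape measure, cork block and offcut look undisturbed, though the arm or frame hid part of some of them and I did not measure their positions. The arm was clear of everything at hand-in. The highest force I read was about 15 N, and no check failed.

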